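# Set the sound specimen plate under the test needle

### The job

Two metal specimen plates lie on the base of the needle stand. Put the one with the broken-off corner away, flat in the grey tray, and slide the whole one along the stand's base, without lifting it off, until the needle's point stands over the inside of the small ring marked on it. Keep everything off the needle, and leave the beaker, the timer and the dropper bottle where they are.

Things in the scene. Friction and masses are not known exactly. Their poses are not given: they have to be found in the camera images.
- stand: needle stand, fixed: grey base plate 210 (x) x 280 (y) x 10 mm, origin at the centre of its underside, so its upper face is 10 mm up. A round column (at x = +80 mm, y = 0, 140 mm high) carries a white boom 20 mm wide, 95 to 117 mm above the bench, that reaches towards -x as far as x = +5 mm and holds the needle. x points from the front edge to the column
- needle: upright steel needle and its chuck under the end of the boom, fixed to the stand; 4.4 mm thick, tapering to a point over the last 10 mm, chuck 15 mm thick from 40 mm above the point. Origin at the point, 25 mm above the bench, which leaves 5 mm over a plate lying on the base
- needle_tip (a point): the needle's point; straight above it, on top of the boom 134 mm over the bench, is a round dark cap 14 mm wide, seen from above
- plate_whole: the whole specimen plate, loose, bare aluminium, a full rectangle 150 (x) x 45 (y) x 10 mm, about 0.19 kg; origin at the centre of its underside. On its top at x = -55 mm stands a grip block 24 (x) x 16 (y) mm, 23 mm high (top 33 mm above the underside). Its mark is at x = +55 mm
- mark (a point): centre of the ring marked on top of the whole plate (ring 10 mm inside diameter, with a fine cross), at x = +55, y = 0, z = 10 mm in the plate's frame
- whole_grip (a point): middle of the whole plate's grip block, 22 mm above the plate's underside; the block's 16 mm width lies along the plate's y
- plate_chipped: the chipped specimen plate: same as the whole one (150 x 45 x 10 mm, same grip block at x = -55 mm, same mass) except that a three-cornered piece, 26 mm each way, is broken from the corner at +x, +y, taking part of the mark with it; origin at the centre of the underside of the unbroken outline
- chipped_grip (a point): middle of the chipped plate's grip block, 22 mm above the plate's underside; the block's 16 mm width lies along the plate's y
- tray: open grey plastic tray, fixed, 230 (x) x 150 (y) x 25 mm outside, walls and floor about 4 mm; origin at the centre of its underside
- beaker: small glass beaker 50 mm wide, 63 mm high, loose; leave it alone. Origin under its centre
- countdown_timer: white desk timer 66 x 62 x 21 mm, loose; leave it alone. Origin under its centre
- dropper_bottle: small brown glass bottle 35 mm wide, 70 mm high, loose; leave it alone. Origin under its centre

How it is judged:
By the outcome, as a careful person would: the job done as asked, in the order asked, and still so for the second after the job is handed in, with the robot touching nothing.
It also fails if it takes over 51 s, if anything falls off the work surface, if the arm or the gripper's body presses on something with over 40 N, if the wrist force passes 120 N, or if a joint passes its speed limit or range.

### The arm

A 7-joint arm with a two-finger parallel gripper is mounted at the origin on a cart in front of the work surface, level with it; the furniture and walls round the work are solid. World frame = base frame: x ahead of the robot, y to its left, z up, the work surface at z = 0. Lengths are in m, angles in rad, forces in N, time in s.
With the tool pointing down it reaches from about 0.425 to 0.95 m from the base axis. Payload 4.7 kg.
Tool frame: the origin (TCP) lies on the centre line of the jaws, within the pads' length; the fingertips stand robot.nose_length ahead of it and the grasp point (between the pads) lies 8 mm behind it (robot.nose_length is the distance from the TCP to the fingertips, in m); z points along the fingers, y is the line along which they close (so a half turn about z gives the same grasp; the last joint's range is limited). The gripper opens to 85 mm and grips with 20 to 120 N. Pads are 22 mm wide; open, the fingers measure 114 mm over their backs; the gripper's body (76 mm by 85 mm) begins 54 mm behind the grasp point. The pads swing forward as they close: fully open they stand 13 mm farther back than shut.
Start: joints at [1.112, 0.469, -0.049, 1.532, 0.024, 1.141, -0.082], TCP at [0.281, -0.614, 0.213] pointing down, gripper open.
Joint ranges: [-2.59, 2.59], [-0.33, 1.99], [-1.39, 1.29], [0.1, 2.45], [-1.04, 4.18], [0.21, 1.99], [-2.66, 2.66]. Speed limits (rad/s): [2.57, 2.57, 3.14, 3.14, 3.14, 3.14, 3.14].

### API

Orientations are given as [roll, pitch, yaw] about the fixed x, y, z axes, in that order (R = Rz(yaw) Ry(pitch) Rx(roll)).
In Python, from plant import robot gives the robot as it stands. Calls block until the motion is done:
- robot.goto(position, orientation): joint-space move of the TCP to a pose.
- robot.move_straight(position, vel=0.15, attitude=None, contact_N=None): straight line of the TCP; attitude=None keeps the orientation; vel is the mean speed in m/s. With contact_N (N) it stops when the force on the tool has changed by that much, and returns True; else False.
- robot.move_joints(angles): joint-space move.
- robot.grip(opening, strength=None): opening from 0.0 (shut) to 1.0 (fully open); strength is the grip in N (None keeps the last); returns when the fingers have stopped.
- robot.sleep(seconds).
- robot.inverse_kinematics(position, orientation): joint angles nearest the present ones, or None.
- robot.sense(): the state.
- robot.grab_frame(name): name is "side" or "top" or "wrist"; returns a dict with "image" (480x640x3 uint8, red, green, blue), "range_z" (480x640 float32, m along the optical axis (not along the pixel's ray), 0 where there is no reading), "fx", "fy", "cx", "cy" (pixels), "dist_coeffs" ([k1, k2, p1, p2, k3] as OpenCV has them; the pictures are not rectified), "R" (3x3) and "t" (3): a world point X has camera coordinates R X + t. Camera axes: x right, y down, z forward; pixel columns grow to the right and rows downward; lengths in m; the calibration is good to about 2 mm. A picture is of the moment at which its call begins.
A pose or a line that the arm cannot do raises robot.IKError and nothing moves.
- robot.close_job(): hands the job in; it is judged then, once.
The state is a dict: "t": time; "joint_pos": joint angles; "joint_velocities": joint speeds; "effort": joint torques, N m; "tcp_pos": TCP position; "tcp_rot": TCP orientation; "wrist_force": force on the tool from outside, world axes, zero at the start; "torque": the same for the moment, N m; "opening": opening from 0.0 (shut) to 1.0 (fully open); "gripper_force": force on a finger pad.
Only numpy, scipy, OpenCV 4.12 (cv2) and the standard library are available. Lean on these libraries where they do the work, as an engineer would, in place of code of your own. Each camera call takes 0.05 s, during which the arm holds its last target. There are 200 camera calls.

## Working session

There is one attempt and no reset: what is moved stays moved. The work goes in short steps, each a Python script; the robot and the scene stay as the last script left them, time stands still between calls to the robot, and variables do not carry over. Pictures are saved under pics/ and viewed, at most 10 in all, crops included, and the job is handed in when it is done.

```bash
ls; mkdir -p pics; python3 - <<'E'
from plant import robot
import cv2,numpy as np
print(robot.nose_length, robot.sense())
for n in ["top","side"]:
    f=robot.grab_frame(n); cv2.imwrite(f"pics/{n}0.png",f["image"][:,:,::-1]); np.savez(f"{n}0.npz",**f)
    print(n,f["fx"],f["fy"],f["cx"],f["cy"],f["dist_coeffs"],f["R"],f["t"],"C",-f["R"].T@f["t"])
E
```

```text
pics
0.011 {'t': 0.0, 'joint_pos': array([ 1.11209391,  0.46944301, -0.0486106 ,  1.53370131,  0.0240797 ,
        1.14100079, -0.08232464]), 'joint_velocities': array([-0.00054822, -0.00150738, -0.00128705, -0.00067521, -0.00011286,
       -0.00123807, -0.00128499]), 'effort': array([-3.52328416e-04, -5.10311079e+01, -4.67881397e-02, -2.37718660e+01,
        1.06177977e-02,  7.60507799e-03, -8.97039200e-06]), 'tcp_pos': array([ 0.28102771, -0.61302747,  0.21175732]), 'tcp_rot': array([-3.13962549e+00,  4.74306861e-05,  4.29815121e-01]), 'wrist_force': array([ 0.03573474, -0.73863409,  1.22263708]), 'torque': array([ 0.02911856,  0.01091767, -0.02490955]), 'gripper_force': 0.0, 'opening': 1.0019516803834316}
top 501.97367261500096 501.97367261500096 319.94946398724574 229.1271655377764 [-0.13474389  0.          0.          0.          0.        ] [[-0.02633515 -0.99951037 -0.01689643]
 [-0.98045147  0.02912254 -0.19459391]
 [ 0.1949907   0.01144147 -0.98073835]] [-0.08428558  0.56425543  1.21498409] C [ 0.3140948  -0.11457806  1.29995804]
side 499.7596302252152 499.7596302252152 317.1786524531404 242.42902077806798 [0.02340748 0.         0.         0.         0.        ] [[-0.81860073 -0.57436146  0.00132616]
 [-0.2664885   0.37776167 -0.88672431]
 [ 0.5087993  -0.72622657 -0.4622967 ]] [0.39667825 0.24613515 0.71525125] C [0.02639396 0.65429073 0.54838625]
```

View pics/top0.png

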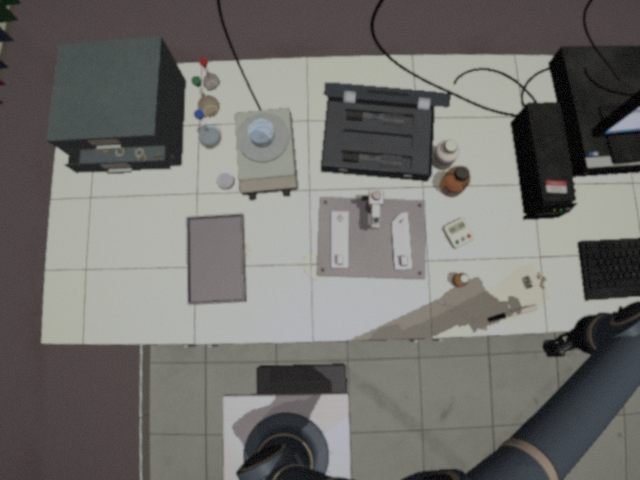

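View pics/side0.png

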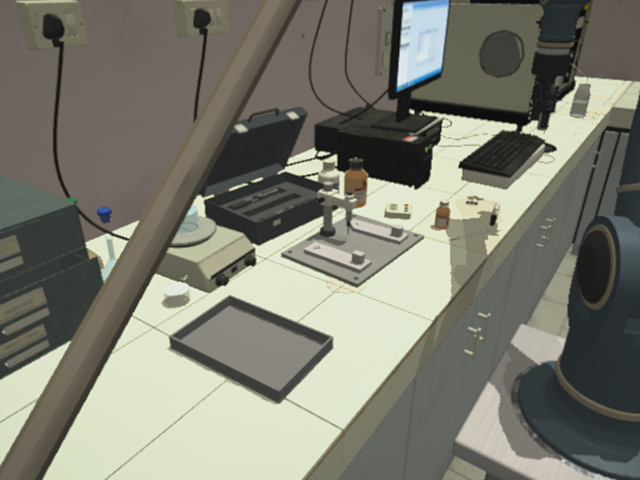

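The top view shows the stand at about cols 317–425, rows 197–278, with plates at cols ~340 and ~402. The right one looks clipped at its upper left. The tray is at (216,258), the timer at (458,233) and the dropper bottle at (459,280). I'll enlarge the stand and measure it.

```bash
cat > h.py <<'E'
import numpy as np, cv2
def cast(f,uv,z):
    "pixels -> world points on plane at height z"
    K=np.array([[f["fx"],0,f["cx"]],[0,f["fy"],f["cy"]],[0,0,1.]])
    n=cv2.undistortPoints(np.asarray(uv,float).reshape(-1,1,2),K,np.asarray(f["dist_coeffs"],float))[:,0]
    d=np.c_[n,np.ones(len(n))]@f["R"]; C=-f["R"].T@f["t"]
    return C+d*((z-C[2])/d[:,2])[:,None]
def proj(f,X):
    K=np.array([[f["fx"],0,f["cx"]],[0,f["fy"],f["cy"]],[0,0,1.]])
    return cv2.projectPoints(np.asarray(X,float).reshape(-1,3),cv2.Rodrigues(f["R"])[0],np.asarray(f["t"],float),K,np.asarray(f["dist_coeffs"],float))[0][:,0]
E
python3 - <<'E'
import numpy as np,cv2
from h import *
f=dict(np.load("top0.npz")); im=f["image"][:,:,::-1].copy()
g=cv2.cvtColor(im,cv2.COLOR_BGR2GRAY)
c=cv2.resize(im[185:290,305:475],None,fx=4.7,fy=4.7,interpolation=cv2.INTER_CUBIC); cv2.imwrite("pics/crop1.png",c)
print(g[230,300:440]); print(g[190:285,370]); print(g[258,180:255])
roi=np.zeros_like(g); roi[190:290,310:432]=1
def comps(m,nm,z,amin=150):
    for k in cv2.findContours(m.astype(np.uint8),cv2.RETR_EXTERNAL,cv2.CHAIN_APPROX_NONE)[0]:
        if cv2.contourArea(k)<amin: continue
        b=cv2.boxPoints(cv2.minAreaRect(k)); P=cast(f,b,z)
        print(nm,cv2.contourArea(k),b.round(1).tolist(),P[:,:2].round(4).tolist(),"c",P.mean(0).round(4),np.linalg.norm(P[1]-P[0]),np.linalg.norm(P[2]-P[1]))
comps((g<190)&(roi>0),"stand",.01)
comps((g>172)&(roi>0)&(cv2.erode(((g<190)|(roi>0)).astype(np.uint8),np.ones((3,3)))>0),"plates",.02)
roi[:]=0; roi[205:312,175:255]=1
comps((g<170)&(roi>0),"tray",.025)
E
```

```text
[180 177 180 180 179 178 179 178 174 168 161 166 176 179 179 180 178 171
 154 136 134 132 136 135 134 135 137 133 131 129 130 150 170 177 176 177
 177 176 179 179 177 178 178 178 177 176 175 171 152 132 126 128 128 129
 130 129 129 128 130 128 124 122 120 114 110 107 109 116 125 128 124 123
 126 126 127 128 128 128 127 131 131 132 130 133 132 131 132 134 131 130
 125 129 155 173 178 179 176 175 175 176 175 176 175 175 179 177 179 177
 167 145 130 133 130 131 131 128 132 131 131 132 130 132 130 130 127 134
 157 174 177 180 179 177 177 179 178 178 178 180 180 178]
[165 166 161 149 140 140 142 148 159 166 167 167 160 141 108  85  72  68
  61  67  67  68  73  90 105 114 115 113 114 115 113 110 111 113 110 103
 100  95 103 118 124 128 129 130 131 130 130 132 131 130 131 132 133 129
 132 132 130 131 132 131 131 130 130 131 132 133 134 132 132 130 131 130
 133 131 130 132 133 132 132 133 134 133 136 135 133 134 135 145 165 176
 178 178 179 180 180]
[178 177 178 177 175 168 147 114  83  78  97 112 114 117 116 116 122 118
 119 121 118 120 119 118 115 117 116 118 122 117 117 119 119 119 119 12
[... 1436 characters left out ...]
2717], [0.6662, -0.37], [0.6444, -0.3685], [0.6471, -0.2705]] c [ 0.6567 -0.3202  0.02  ] 0.09836554669594821 0.021914678048551982
plates 471.0 [[278.1000061035156, 235.1999969482422], [332.0, 164.39999389648438], [367.29998779296875, 191.3000030517578], [313.3999938964844, 262.1000061035156]] [[0.5557, 0.0095], [0.744, -0.1366], [0.6668, -0.2274], [0.4828, -0.0806]] c [ 0.6123 -0.1088  0.02  ] 0.23835293167485763 0.11924049386428412
tray 5460.0 [[164.89999389648438, 210.5], [242.0, 196.89999389648438], [260.1000061035156, 299.5], [183.0, 313.1000061035156]] [[0.6303, 0.3113], [0.6605, 0.1038], [0.3902, 0.0569], [0.3594, 0.2557]] c [0.5101 0.1819 0.025 ] 0.2096139590729944 0.2743496689702718
```

View pics/crop1.png

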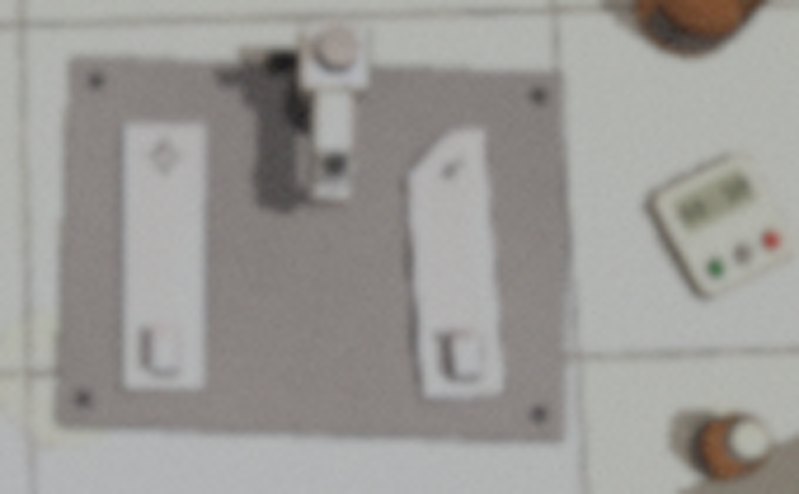

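Right plate (crop corner at ~(415,165)) is chipped and its grip block is at the near end. The whole plate is on the left with its ring at crop (165,157). The needle cap is at crop (335,163). Next, precise measurement.

```bash
python3 - <<'E'
import numpy as np,cv2
from h import *
f=dict(np.load("top0.npz")); im=f["image"][:,:,::-1]
S=6
def up(u0,v0,u1,v1):
    return cv2.cvtColor(cv2.resize(im[v0:v1,u0:u1],None,fx=S,fy=S,interpolation=cv2.INTER_CUBIC),cv2.COLOR_BGR2GRAY)
def px(p,u0,v0): return (np.asarray(p,float)+.5)/S-.5+[u0,v0]
def show(nm,k,o,z):
    b=px(cv2.boxPoints(cv2.minAreaRect(k)),*o);P=cast(f,b,z)
    e=[P[1]-P[0],P[2]-P[1]]; L=[np.linalg.norm(x) for x in e]; a=e[int(np.argmax(L))]; a=a*np.sign(a[0])
    print(nm,"c",P.mean(0).round(4),"size",np.round(L,4),"yaw deg",np.degrees(np.arctan2(a[1],a[0])).round(2))
    return P
o=(312,190); g=up(312,190,432,285)
m=(g>155).astype(np.uint8)
for k in cv2.findContours(m,cv2.RETR_LIST,cv2.CHAIN_APPROX_NONE)[0]:
    A=cv2.contourArea(k)/S/S; 
    if A>30: print(A.round(0),cv2.boundingRect(k),end=' '); show("k",k,o,.02)
    if A<30 and A>2: c=px(np.array(cv2.moments(k)["m10"])/cv2.moments(k)["m00"]*np.array([1,0])+np.array([0,cv2.moments(k)["m01"]/cv2.moments(k)["m00"]]),*o); print("small",A.round(1),c,cast(f,[c],.02)[0].round(4))
o=(178,205); g=up(178,205,258,312)
for k in cv2.findContours((g<150).astype(np.uint8),cv2.RETR_EXTERNAL,cv2.CHAIN_APPROX_NONE)[0]:
    if cv2.contourArea(k)/S/S>1000: show("tray",k,o,.02)
# cap
o=(366,208); g=up(366,208,388,228)
for k in cv2.findContours((g<130).astype(np.uint8),cv2.RETR_LIST,cv2.CHAIN_APPROX_NONE)[0]:
    M=cv2.moments(k)
    if M["m00"]/S/S>3: c=px([M["m10"]/M["m00"],M["m01"]/M["m00"]],*o); print("cap?",M["m00"]/36,c,cast(f,[c],.134)[0].round(4))
# stand corner screws & ring by hand from crop
for nm,c,z in [("screwTL",(96,80),.01),("TR",(538,96),.01),("BL",(83,400),.01),("BR",(538,414),.01),("ring",(165,157),.02),("wgrip",(163,350),.043),("cgrip",(466,355),.043),("cap",(335,163),.134)]:
    print(nm,cast(f,[(np.array(c)+.5)/4.7-.5+[305,185]],z)[0].round(4))
# depth vs heights
R,t=f["R"],f["t"]
for u,v in [(340,235),(402,240),(371,250),(376,220),(216,258)]:
    z=f["range_z"][v,u]; print(u,v,cast(f,[(u,v)],0)[0].round(3), z, "h", (R.T@(np.array([(u-f["cx"])/f["fx"],(v-f["cy"])/f["fy"],1])*z-t))[2].round(4))
E
```

```text
Traceback (most recent call last):
AttributeError: 'float' object has no attribute 'round'
```

```bash
cat > m.py <<'E'
import numpy as np,cv2
from h import *
S=6
def up(f,u0,v0,u1,v1):
    return cv2.cvtColor(cv2.resize(f["image"][v0:v1,u0:u1],None,fx=S,fy=S,interpolation=cv2.INTER_CUBIC),cv2.COLOR_RGB2GRAY)
def px(p,o): return (np.asarray(p,float)+.5)/S-.5+np.array(o)
def rect(f,nm,k,o,z):
    P=cast(f,px(cv2.boxPoints(cv2.minAreaRect(k)),o),z)
    e=[P[1]-P[0],P[2]-P[1]]; L=[np.linalg.norm(x) for x in e]; a=e[int(np.argmax(L))]; a=a*np.sign(a[0])
    print(nm,"c",P.mean(0).round(4),"size",np.round(L,4),"yaw",np.degrees(np.arctan2(a[1],a[0])).round(2))
def blobs(f,box,test,z,amin,amax,nm):
    g=up(f,*box)
    for k in cv2.findContours(test(g).astype(np.uint8),cv2.RETR_LIST,cv2.CHAIN_APPROX_NONE)[0]:
        A=cv2.contourArea(k)/S/S
        if amin<A<amax:
            M=cv2.moments(k); c=px([M["m10"]/M["m00"],M["m01"]/M["m00"]],box[:2])
            print(nm,"A",round(A,1),"px",c.round(1),"pt",cast(f,[c],z)[0].round(4),end=" | "); rect(f,"",k,box[:2],z)
E
python3 - <<'E'
from m import *
f=dict(np.load("top0.npz"))
blobs(f,(312,190,432,285),lambda g:g>155,.02,30,2000,"plate")
blobs(f,(312,190,432,285),lambda g:g<155,.01,2000,20000,"stand")
blobs(f,(178,205,258,312),lambda g:g<150,.02,1000,9000,"tray")
blobs(f,(366,208,388,228),lambda g:g<130,.134,3,100,"cap")
blobs(f,(332,212,348,226),lambda g:g<168,.02,1,40,"ring")
for nm,c,z in [("screwTL",(96,80),.01),("TR",(538,96),.01),("BL",(83,400),.01),("BR",(538,414),.01),("ring",(165,157),.02),("wgrip",(163,350),.043),("cgrip",(466,355),.043),("cap",(335,163),.134)]:
    print(nm,cast(f,[(np.array(c)+.5)/4.7-.5+[305,185]],z)[0].round(4))
R,t=f["R"],f["t"]
for u,v in [(340,235),(402,240),(371,250),(376,220),(216,258)]:
    z=f["range_z"][v,u]; print(u,v,z,"h",(R.T@(np.array([(u-f["cx"])/f["fx"],(v-f["cy"])/f["fy"],1])*z-t))[2].round(4))
E
```

```text
plate A 55.4 px [400.4 260.8] pt [ 0.4795 -0.3043  0.02  ] |  c [ 0.4794 -0.3051  0.02  ] size [0.0199 0.0335] yaw 19.22
plate A 38.6 px [336.4 260. ] pt [ 0.4865 -0.1399  0.02  ] |  c [ 0.4859 -0.1401  0.02  ] size [0.0163 0.0315] yaw 27.45
plate A 880.0 px [401.7 242. ] pt [ 0.5283 -0.3102  0.02  ] |  c [ 0.5324 -0.3098  0.02  ] size [0.0459 0.149 ] yaw 0.8
plate A 928.4 px [339.5 239. ] pt [ 0.5411 -0.1497  0.02  ] |  c [ 0.5416 -0.1498  0.02  ] size [0.1482 0.0445] yaw -1.75
stand A 8524.2 px [371.2 237.9] pt [ 0.5431 -0.2327  0.01  ] |  c [ 0.5555 -0.2332  0.01  ] size [0.2328 0.3119] yaw 86.39
tray A 5215.3 px [215.7 259. ] pt [0.4977 0.1728 0.02  ] |  c [0.4991 0.1737 0.02  ] size [0.161 0.238] yaw 1.65
cap A 10.3 px [382.5 223.5] pt [ 0.5551 -0.2497  0.134 ] |  c [ 0.5541 -0.2492  0.134 ] size [0.0149 0.0111] yaw -28.75
cap A 32.6 px [384.3 211.5] pt [ 0.5842 -0.2556  0.134 ] |  c [ 0.5822 -0.2555  0.134 ] size [0.0148 0.0233] yaw -3.08
ring A 38.2 px [339.4 217.7] pt [ 0.5975 -0.1513  0.02  ] |  c [ 0.5975 -0.1514  0.02  ] size [0.0176 0.0189] yaw 38.0
screwTL [ 0.6444 -0.1149  0.01  ]
TR [ 0.6279 -0.364   0.01  ]
BL [ 0.4636 -0.1027  0.01  ]
BR [ 0.4483 -0.3525  0.01  ]
ring [ 0.5966 -0.152   0.02  ]
wgrip [ 0.4855 -0.1467  0.043 ]
cgrip [ 0.4779 -0.3094  0.043 ]
cap [ 0.5658 -0.2345  0.134 ]
340 235 1.2999616 h 0.0212
402 240 1.2952164 h 0.0207
371 250 1.3062323 h 0.0061
376 220 1.1880218 h 0.1368
216 258 1.3074706 h 0.0076
```

Measurements agree: plate sizes come out at 149 x 45 mm, the grip block fits both ways, and heights from depth are 20 mm. The needle is at about (0.566,-0.2345), and the stand yaw is about -3.8°. Picking the chipped plate first.

```bash
cat > a.py <<'E'
from plant import robot
import numpy as np,cv2
def rpy(deg): return [np.pi,0,np.radians(deg)]
def snap(n,nm):
    f=robot.grab_frame(n); cv2.imwrite(f"pics/{nm}.png",f["image"][:,:,::-1]); np.savez(f"{nm}.npz",**f); return f
def st():
    s=robot.sense(); print({k:np.round(s[k],4) for k in ("t","tcp_pos","tcp_rot","opening","gripper_force","wrist_force")})
E
python3 - <<'E'
from a import *
robot.goto([.4776,-.310,.20],rpy(.8)); st()
f=snap("wrist","w1")
C=-f["R"].T@f["t"]; print(C,f["R"])
robot.grip(.55)
robot.move_straight([.4776,-.310,.06],vel=.15)
print(robot.move_straight([.4776,-.310,.035],vel=.05,contact_N=6)); st()
snap("side","s1")
E
```

```text
{'t': np.float64(1.4583), 'tcp_pos': array([ 0.4771, -0.3114,  0.2   ]), 'tcp_rot': array([3.1408e+00, 2.0000e-04, 1.2200e-02]), 'opening': np.float64(1.0048), 'gripper_force': np.float64(0.0), 'wrist_force': array([ 0.2994, -0.4355, -0.5824])}
[ 0.5563592  -0.31087173  0.36288991] [[ 0.01137881 -0.99993393  0.00163162]
 [-0.95123107 -0.01032152  0.30830653]
 [-0.30826932 -0.00506021 -0.95128567]]
False
{'t': np.float64(3.7083), 'tcp_pos': array([ 0.4776, -0.31  ,  0.0348]), 'tcp_rot': array([-3.1414e+00,  3.0000e-04,  1.4000e-02]), 'opening': np.float64(0.5518), 'gripper_force': np.float64(0.0), 'wrist_force': array([-0.4382, -0.1666,  0.9098])}
```

View pics/w1.png

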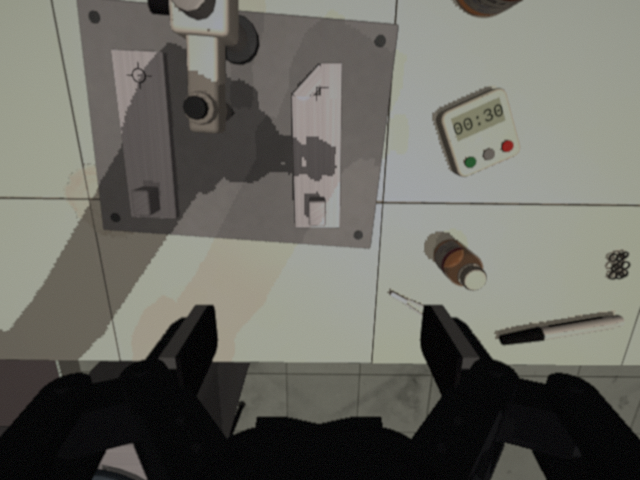

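Wrist view: the chipped plate's block is at (316,208), midway between the fingers. The ring is at (139,76), the cap at (198,107), and the chip at the +x, +y corner. Gripping it and carrying it to the tray.

```bash
python3 - <<'E'
from a import *
from h import *
f=dict(np.load("w1.npz"))
print("cap",cast(f,[(198,107)],.134),"ring",cast(f,[(139,76)],.02),"cgrip",cast(f,[(316,202)],.043))
t=dict(np.load("top0.npz"))
print("tray rim",cast(t,[(188,216),(243,214),(246,299),(190,303)],.025).round(3))
robot.grip(0,strength=80); st()
robot.move_straight([.4776,-.310,.05],vel=.04)
robot.move_straight([.4776,-.310,.26],vel=.15); st()
robot.move_straight([.455,.1725,.26],vel=.25,attitude=rpy(1.6)); st()
robot.move_straight([.455,.1725,.06],vel=.15)
snap("side","s2"); snap("top","t2")
E
```

```text
cap [[ 0.56560173 -0.23789762  0.134     ]] ring [[ 0.59548755 -0.15158549  0.02      ]] cgrip [[ 0.48834694 -0.30982577  0.043     ]]
tray rim [[0.613 0.248 0.025]
 [0.614 0.101 0.025]
 [0.392 0.093 0.025]
 [0.385 0.238 0.025]]
{'t': np.float64(4.2667), 'tcp_pos': array([ 0.4776, -0.31  ,  0.0351]), 'tcp_rot': array([ 3.1415e+00, -1.0000e-04,  1.4000e-02]), 'opening': np.float64(-0.0038), 'gripper_force': np.float64(0.0), 'wrist_force': array([0.4608, 0.5974, 0.4851])}
{'t': np.float64(6.3417), 'tcp_pos': array([ 0.4771, -0.3097,  0.259 ]), 'tcp_rot': array([-3.1406e+00,  1.6000e-03,  1.4000e-02]), 'opening': np.float64(-0.0031), 'gripper_force': np.float64(0.0), 'wrist_force': array([-0.2477,  1.147 ,  0.5201])}
{'t': np.float64(8.425), 'tcp_pos': array([0.4551, 0.1715, 0.2599]), 'tcp_rot': array([3.1411e+00, 1.0000e-04, 2.6300e-02]), 'opening': np.float64(-0.0004), 'gripper_force': np.float64(0.0), 'wrist_force': array([ 0.3954, -0.0745,  0.145 ])}
```

View pics/s2.png

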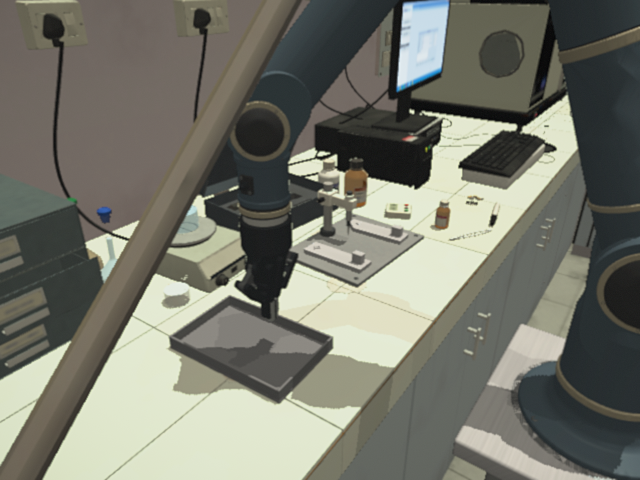

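The side view shows an empty gripper over the tray; the chipped plate is still on the stand. The fingers closed on nothing, so I'll look at the pre-grip picture.

```bash
python3 - <<'E'
import cv2,numpy as np
from h import *
a=cv2.imread("pics/s1.png")[190:290,280:440]
cv2.imwrite("pics/c2.png",cv2.resize(a,None,fx=5,fy=5,interpolation=cv2.INTER_CUBIC))
f=dict(np.load("s1.npz"))
for p in [(.4776,-.31,.0348),(.4776,-.31,.024),(.4776,-.31,.043)]: print((proj(f,p)[0]-[280,190])*5)
E
```

```text
[579.61017937 199.80617509]
[577.89765879 220.49746423]
[580.92113283 183.97698708]
```

View pics/c2.png

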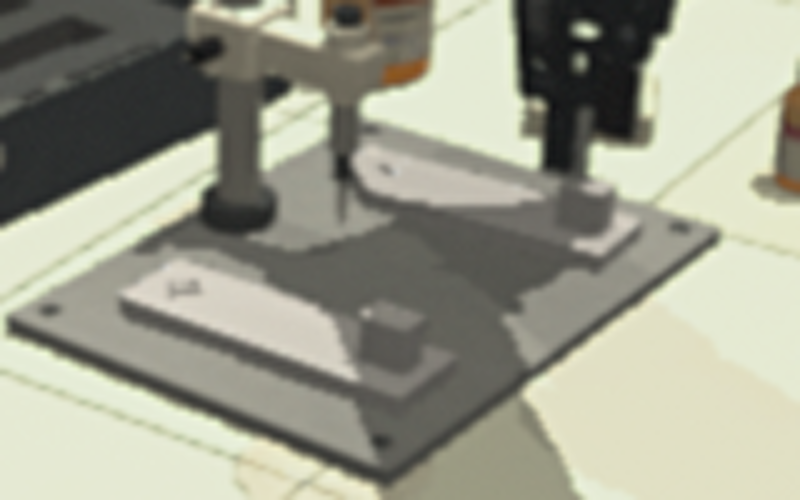

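```bash
python3 - <<'E'
import numpy as np,cv2
from h import *
f=dict(np.load("s1.npz"))
v,u=np.mgrid[212:240,380:414]
n=cv2.undistortPoints(np.c_[u.ravel(),v.ravel()].astype(float).reshape(-1,1,2),np.array([[f["fx"],0,f["cx"]],[0,f["fy"],f["cy"]],[0,0,1.]]),f["dist_coeffs"])[:,0]
d=f["range_z"][212:240,380:414].ravel()
P=((np.c_[n,np.ones(len(n))]*d[:,None]-f["t"])@f["R"]).reshape(28,34,3)
np.set_printoptions(linewidth=250)
for i in range(0,28,2):
  print(212+i,' '.join("%d,%d,%d"%tuple(p*1000) for p in P[i,6:30:3]))
print("cols",np.arange(386,410,3))
E
```

```text
212 563,-425,16 483,-278,90 472,-271,96 468,-279,94 464,-284,93 480,-336,70 473,-336,72 464,-333,75
214 565,-428,9 480,-273,88 476,-279,87 469,-280,88 466,-290,85 481,-338,63 473,-337,66 465,-337,68
216 564,-427,4 481,-275,82 474,-276,84 467,-278,84 465,-289,81 479,-334,60 471,-334,62 465,-338,63
218 559,-418,2 479,-272,79 473,-275,79 467,-279,79 467,-294,74 529,-445,0 519,-442,4 512,-446,4
220 553,-408,2 480,-275,72 473,-277,73 468,-282,73 528,-425,2 523,-432,1 515,-435,2 509,-438,3
222 549,-399,1 481,-277,66 472,-275,69 469,-284,67 523,-417,1 515,-416,4 510,-424,2 506,-433,0
224 532,-366,13 483,-283,59 472,-276,64 468,-283,62 519,-408,0 511,-408,2 506,-417,0 500,-421,0
226 529,-361,10 522,-364,11 485,-303,45 468,-283,57 473,-309,46 468,-316,45 500,-404,1 495,-410,0
228 512,-328,22 517,-353,11 486,-306,38 476,-302,42 471,-306,43 464,-308,44 494,-392,2 490,-401,0
230 510,-324,19 502,-324,21 486,-306,33 477,-304,36 468,-302,40 464,-308,39 481,-364,11 473,-363,14
232 502,-309,22 497,-315,21 483,-302,30 476,-303,32 469,-305,33 465,-312,31 476,-354,11 470,-357,12
234 499,-303,20 492,-306,21 483,-303,25 476,-303,27 469,-306,28 464,-310,27 463,-326,21 458,-330,21
236 494,-294,20 486,-293,23 481,-299,21 476,-305,21 467,-302,25 464,-312,21 457,-313,23 456,-328,17
238 490,-288,18 484,-291,19 477,-292,20 472,-297,20 465,-297,22 459,-301,22 455,-309,20 456,-328,12
cols [386 389 392 395 398 401 404 407]
```

Depth in the side view shows the fingers right in x and y, but their tips at z≈57 mm, about 22 mm higher than expected. I'll check tip height against TCP in the closed view over the tray.

```bash
python3 - <<'E'
from a import *
from h import *
st()
def cloud(f):
    v,u=np.mgrid[0:480,0:640]
    n=cv2.undistortPoints(np.c_[u.ravel(),v.ravel()].astype(float).reshape(-1,1,2),np.array([[f["fx"],0,f["cx"]],[0,f["fy"],f["cy"]],[0,0,1.]]),f["dist_coeffs"])[:,0]
    return (np.c_[n,np.ones(len(n))]*f["range_z"].ravel()[:,None]-f["t"])@f["R"], f["range_z"].ravel()>0
def tips(f,c,zmin):
    P,ok=cloud(f); m=ok&(abs(P[:,0]-c[0])<.03)&(abs(P[:,1]-c[1])<.06)&(P[:,2]>zmin)&(P[:,2]<c[2]+.1)
    Q=P[m]; Q=Q[np.argsort(Q[:,2])]; print(len(Q),Q[:12].round(3).tolist())
tips(dict(np.load("s2.npz")),(.455,.1725,.06),.03)
s=robot.sense()["tcp_pos"]
print("closed"); f=robot.grab_frame("side"); tips(f,s,.03)
robot.grip(1.0); print("open"); f=robot.grab_frame("side"); tips(f,robot.sense()["tcp_pos"],.03)
robot.grip(.4); print(".4"); f=robot.grab_frame("side"); tips(f,robot.sense()["tcp_pos"],.03)
st()
E
```

```text
{'t': np.float64(10.0083), 'tcp_pos': array([0.4556, 0.1727, 0.0607]), 'tcp_rot': array([-3.1411e+00, -1.6000e-03,  2.7900e-02]), 'opening': np.float64(-0.0012), 'gripper_force': np.float64(0.0), 'wrist_force': array([-0.2733,  0.1065, -0.0848])}
1127 [[0.447, 0.176, 0.08], [0.455, 0.176, 0.081], [0.46, 0.177, 0.081], [0.449, 0.176, 0.082], [0.451, 0.178, 0.082], [0.458, 0.177, 0.082], [0.45, 0.178, 0.082], [0.455, 0.178, 0.082], [0.451, 0.176, 0.083], [0.445, 0.166, 0.083], [0.444, 0.17, 0.083], [0.449, 0.176, 0.084]]
closed
1149 [[0.453, 0.176, 0.08], [0.456, 0.177, 0.081], [0.446, 0.177, 0.081], [0.46, 0.177, 0.081], [0.454, 0.177, 0.082], [0.45, 0.177, 0.082], [0.448, 0.177, 0.082], [0.458, 0.177, 0.082], [0.445, 0.169, 0.083], [0.446, 0.177, 0.083], [0.445, 0.176, 0.083], [0.45, 0.177, 0.083]]
open
964 [[0.453, 0.219, 0.093], [0.451, 0.219, 0.093], [0.449, 0.127, 0.093], [0.448, 0.22, 0.094], [0.447, 0.219, 0.094], [0.459, 0.127, 0.094], [0.456, 0.22, 0.094], [0.45, 0.128, 0.094], [0.445, 0.219, 0.094], [0.454, 0.129, 0.094], [0.451, 0.127, 0.095], [0.447, 0.127, 0.095]]
.4
1539 [[0.459, 0.192, 0.079], [0.455, 0.193, 0.08], [0.449, 0.193, 0.081], [0.46, 0.153, 0.081], [0.456, 0.194, 0.081], [0.449, 0.154, 0.082], [0.462, 0.194, 0.082], [0.446, 0.193, 0.082], [0.456, 0.152, 0.082], [0.465, 0.152, 0.082], [0.464, 0.151, 0.082], [0.453, 0.154, 0.082]]
{'t': np.float64(11.4917), 'tcp_pos': array([0.455 , 0.1725, 0.06  ]), 'tcp_rot': array([ 3.1416, -0.    ,  0.028 ]), 'opening': np.float64(0.4002), 'gripper_force': np.float64(0.0), 'wrist_force': array([ 1.141 ,  1.2255, -1.01  ])}
```

The tips really stand 20 mm behind the reported TCP, not 11 mm ahead of it. I'll correct for that and retry, checking the grip before lifting.

```bash
python3 - <<'E'
from a import *
x,y=.476,-.3105
robot.move_straight([.455,.1725,.13],vel=.25)
robot.move_straight([x,y,.13],vel=.3,attitude=rpy(.8))
robot.move_straight([x,y,.04],vel=.15)
print("contact",robot.move_straight([x,y,.0045],vel=.05,contact_N=6)); st()
robot.grip(0,strength=90); st()
if robot.sense()["opening"]>.08:
    robot.move_straight([x,y,.03],vel=.05); st()
    snap("side","s3")
E
```

```text
contact False
{'t': np.float64(15.2917), 'tcp_pos': array([ 0.4762, -0.3106,  0.0046]), 'tcp_rot': array([ 3.1415e+00, -3.0000e-04,  1.3900e-02]), 'opening': np.float64(0.3983), 'gripper_force': np.float64(0.0), 'wrist_force': array([0.1374, 0.1722, 0.2399])}
{'t': np.float64(15.6), 'tcp_pos': array([ 0.4764, -0.3106,  0.0052]), 'tcp_rot': array([ 3.1411e+00, -7.0000e-04,  1.4300e-02]), 'opening': np.float64(0.1585), 'gripper_force': np.float64(89.6736), 'wrist_force': array([-0.2916, -0.1565,  4.6371])}
{'t': np.float64(16.2583), 'tcp_pos': array([ 0.4759, -0.3105,  0.0301]), 'tcp_rot': array([3.1415, 0.    , 0.0139]), 'opening': np.float64(0.1662), 'gripper_force': np.float64(88.7462), 'wrist_force': array([-0.6478,  0.838 , -2.7698])}
```

Gripped (16 mm, 89 N, about 2 N of weight). Carrying it to the tray.

```bash
python3 - <<'E'
from a import *
robot.move_straight([.476,-.3105,.20],vel=.2)
robot.move_straight([.455,.1715,.20],vel=.28,attitude=rpy(1.6))
robot.move_straight([.455,.1715,.03],vel=.15)
print("contact",robot.move_straight([.455,.1715,-.006],vel=.04,contact_N=5)); st()
snap("side","s4")
robot.grip(.45); robot.move_straight([.455,.1715,.10],vel=.2); st()
snap("side","s5"); snap("wrist","w5"); snap("top","t5")
a=cv2.imread("pics/s5.png")[280:410,160:350]; b=cv2.imread("pics/s4.png")[280:410,160:350]
cv2.imwrite("pics/c5.png",cv2.resize(np.vstack([b,a]),None,fx=2.2,fy=2.2,interpolation=cv2.INTER_CUBIC))
E
```

```text
contact True
{'t': np.float64(21.2), 'tcp_pos': array([ 0.4546,  0.1714, -0.0009]), 'tcp_rot': array([3.1404e+00, 1.3000e-03, 2.7900e-02]), 'opening': np.float64(0.1623), 'gripper_force': np.float64(89.955), 'wrist_force': array([-2.1247, -0.9703,  4.8721])}
{'t': np.float64(22.2667), 'tcp_pos': array([0.4544, 0.1709, 0.0993]), 'tcp_rot': array([3.1394, 0.004 , 0.0272]), 'opening': np.float64(0.4492), 'gripper_force': np.float64(0.0), 'wrist_force': array([ 0.0182,  0.9711, -0.2526])}
```

View pics/c5.png

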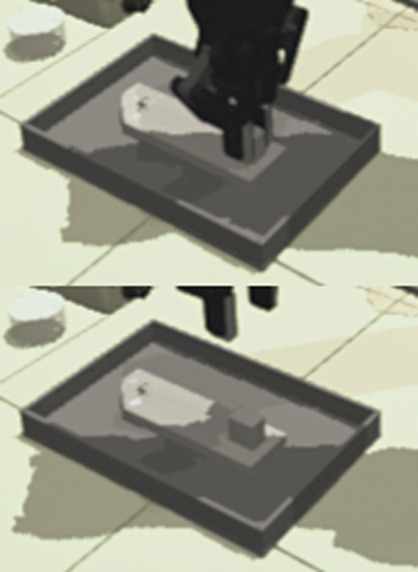

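Both views show the chipped plate lying flat in the tray, clear of the walls. Next I'll hover near the whole plate and remeasure the needle, ring and block.

```bash
python3 - <<'E'
from a import *
from m import *
robot.move_straight([.455,.1715,.13],vel=.25)
robot.move_straight([.4866,-.148,.13],vel=.28,attitude=rpy(-1.75)); robot.sleep(.3); st()
w=snap("wrist","w6"); snap("side","s6"); 
f=dict(np.load("s1.npz")); print("needle pt side",cast(f,[(np.array((343,222))+.5)/5-.5+[280,190]],.025)[0].round(4))
t=snap("top","t6")
print("ring proj in wrist",proj(w,[.5966,-.1515,.02]),"cap proj",proj(w,[.5658,-.2345,.134]),"grip top",proj(w,[.4866,-.148,.043]))
blobs(t,(312,190,432,285),lambda g:g>155,.02,500,2000,"plate")
# full wrist pic
cv2.imwrite("pics/w6b.png",cv2.resize(w["image"][:,:,::-1],None,fx=1.25,fy=1.25,interpolation=cv2.INTER_CUBIC))
E
```

```text
{'t': np.float64(24.2833), 'tcp_pos': array([ 0.4867, -0.1472,  0.1301]), 'tcp_rot': array([-3.1416, -0.    , -0.0291]), 'opening': np.float64(0.4503), 'gripper_force': np.float64(0.0), 'wrist_force': array([-0.2407, -0.3807,  0.0397])}
needle pt side [ 0.5676 -0.2447  0.025 ]
ring proj in wrist [[318.92362953  78.97541868]] cap proj [[516.05356484 118.64487806]] grip top [[318.64995209 236.8294491 ]]
```

View pics/w6b.png

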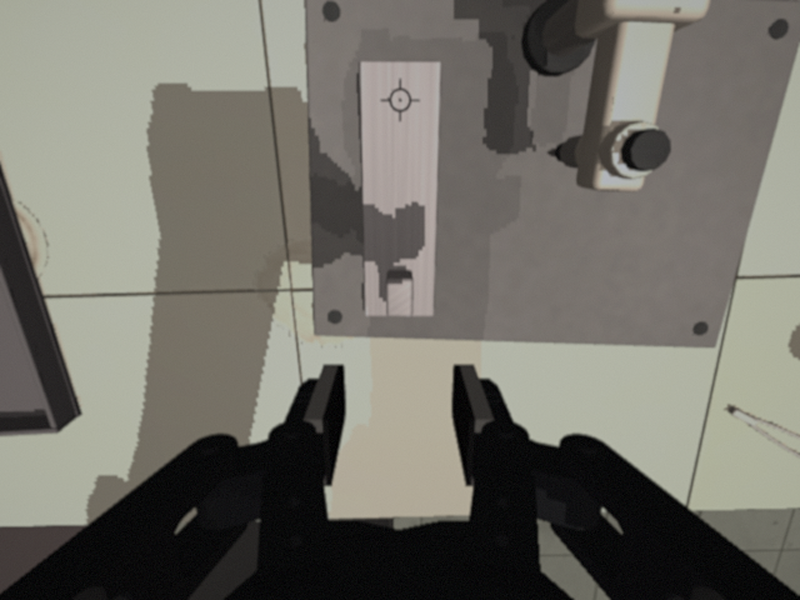

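Wrist view (1.25x): ring at (400,100), needle point at (549,152), cap at (645,150), block centred between the fingers. The ring and cap match my projected estimates to within about 1.5 px.

```bash
python3 - <<'E'
from m import *
f=dict(np.load("w6.npz"))
q=lambda u,v,z:cast(f,[((u+.5)/1.25-.5,(v+.5)/1.25-.5)],z)[0].round(4)
print("tip",q(549,152.5,.025),"cap",q(645,150,.134),"ring",q(400,100,.02))
print("plate corners",[q(*c,.02)[:2].tolist() for c in [(361,61),(441,62),(434,316),(365,316)]],"block",q(400,294,.043))
for c in [(332,11),(779,29),(335,317),(701,328)]: print("screw",q(*c,.01))
g=cv2.cvtColor(f["image"],cv2.COLOR_RGB2GRAY); print(g[118:126,430:462])
blobs(f,(308,68,333,92),lambda g:g<120,.02,8,300,"ring")
blobs(f,(495,100,545,140),lambda g:g<70,.134,100,3000,"cap")
E
```

```text
tip [ 0.5651 -0.2372  0.025 ] cap [ 0.5653 -0.2345  0.134 ] ring [ 0.596  -0.1522  0.02  ]
plate corners [[0.6164, -0.1312], [0.6146, -0.1754], [0.4649, -0.1708], [0.4663, -0.1254]] block [ 0.4879 -0.149   0.043 ]
screw [ 0.6437 -0.1157  0.01  ]
screw [ 0.6276 -0.3669  0.01  ]
screw [ 0.4625 -0.104   0.01  ]
screw [ 0.4468 -0.3555  0.01  ]
[[114 114 113 113 114 111 114 115 114 113 106  98  94  92  79  51  21  18
   27  39  42  42  44  44  45  42  41  43  40  41  51  59]
 [114 114 115 114 113 114 115 113 109 104  93  78  69  63  51  28  13  23
   32  40  43  42  41  40  44  43  45  40  43  47  53  58]
 [113 115 114 113 113 113 111 108  96  84  69  55  46  39  29  13  19  23
   38  39  40  42  39  42  41  43  42  42  40  47  57  59]
 [113 113 113 113 112 112 109  98  78  59  48  42  38  32  20  19  15  27
   38  43  42  41  43  40  43  45  41  41  44  48  57  58]
 [113 114 112 112 112 112 110  97  75  52  41  38  36  32  18  13  20  23
   38  43  42  41  42  41  42  38  41  41  42  49  56  60]
 [114 114 112 111 111 112 112 103  93  73  60  46  43  36  18  12  16  25
   37  44  42  43  41  43  44  41  43  46  42  50  53  61]
 [112 112 112 111 111 112 113 112 109  98  85  69  63  55  38  19  17  20
   36  43  42  43  41  45  42  41  43  41  40  47  55  59]
 [112 112 111 111 111 114 113 113 113 110 103  97  93  88  69  37  16  20
   33  42  44  43  43  40  42  44  44  41  42  45  53  59]]
ring A 173.4 px [319.7  79.6] pt [ 0.5962 -0.152   0.02  ] |  c [ 0.5962 -0.152   0.02  ] size [0.0101 0.01  ] yaw -2.01
ring A 281.0 px [319.6  79.6] pt [ 0.5962 -0.152   0.02  ] |  c [ 0.5961 -0.152   0.02  ] size [0.0125 0.0126] yaw 46.06
cap A 1003.3 px [516.  119.4] pt [ 0.5655 -0.2345  0.134 ] |  c [ 0.5653 -0.2345  0.134 ] size [0.0163 0.0131] yaw -86.74
```

Needle is taken at (0.5653,-0.2352) and the ring at (0.5962,-0.1520). The slide is therefore (-30.9, -83.2) mm. Gripping the block and sliding.

```bash
python3 - <<'E'
from a import *
x,y=.4863,-.1482
robot.move_straight([x,y,.04],vel=.15,attitude=rpy(-2))
print("contact",robot.move_straight([x,y,.0045],vel=.05,contact_N=6)); st()
robot.grip(0,strength=50); st()
if robot.sense()["opening"]>.08:
    print("contact",robot.move_straight([x-.0309,y-.0832,.004],vel=.05,contact_N=15)); robot.sleep(.2); st()
    w=snap("wrist","w7"); snap("side","s7")
    cv2.imwrite("pics/w7b.png",cv2.resize(w["image"][0:240,200:520,::-1],None,fx=2.5,fy=2.5,interpolation=cv2.INTER_CUBIC))
E
```

```text
contact False
{'t': np.float64(26.0417), 'tcp_pos': array([ 0.4865, -0.1482,  0.0045]), 'tcp_rot': array([-3.1416e+00, -2.0000e-04, -3.4900e-02]), 'opening': np.float64(0.4513), 'gripper_force': np.float64(0.0), 'wrist_force': array([-0.1449, -0.4233, -0.1818])}
{'t': np.float64(26.3667), 'tcp_pos': array([ 0.4867, -0.1483,  0.005 ]), 'tcp_rot': array([ 3.1413e+00, -1.0000e-03, -3.4900e-02]), 'opening': np.float64(0.1755), 'gripper_force': np.float64(49.7577), 'wrist_force': array([-0.4468,  0.0374,  3.366 ])}
contact False
{'t': np.float64(28.4917), 'tcp_pos': array([ 0.4579, -0.2304,  0.005 ]), 'tcp_rot': array([-3.1409, -0.0045, -0.0339]), 'opening': np.float64(0.1738), 'gripper_force': np.float64(50.3929), 'wrist_force': array([2.9817, 4.313 , 7.0325])}
```

View pics/w7b.png

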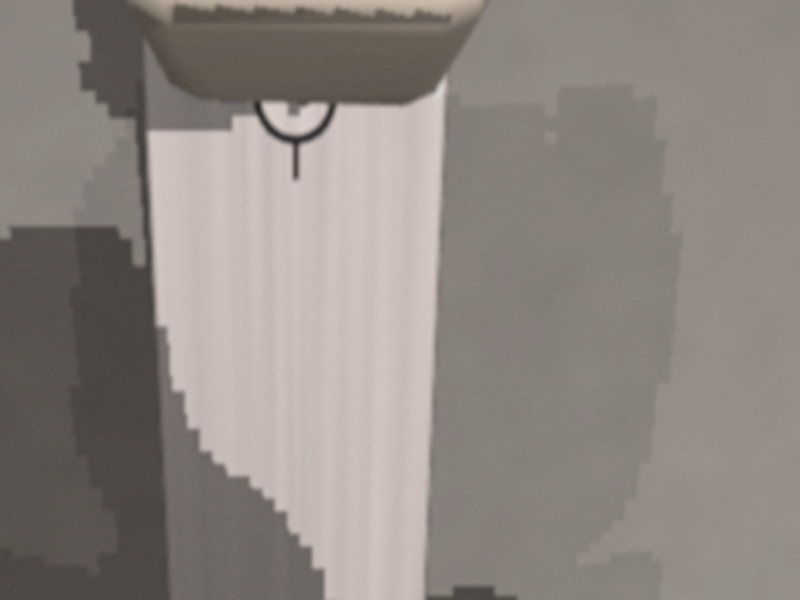

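The wrist view shows the ring at crop (295,102), half hidden behind the boom's end, with the needle's point near its centre. The arm lagged about 2.5 mm in x from friction. I'll nudge the remainder, release, and check from the side hover.

```bash
python3 - <<'E'
from a import *
from m import *
w=dict(np.load("w7.npz")); print("ring before",cast(w,[(317.7,40.4)],.02)[0].round(4))
robot.move_straight([.4554-.0024,-.2314-.001,.004],vel=.03); robot.sleep(.2); st()
robot.grip(.45); st()
p=robot.sense()["tcp_pos"]
robot.move_straight([p[0],p[1],.06],vel=.15)
robot.move_straight([.4866,-.148,.13],vel=.25,attitude=rpy(-1.75)); robot.sleep(.3); st()
w=snap("wrist","w8"); snap("side","s8"); snap("top","t8")
c=w["image"][50:200,340:560,::-1]; cv2.imwrite("pics/w8b.png",cv2.resize(c,None,fx=3.6,fy=3.6,interpolation=cv2.INTER_CUBIC))
print("expected needle px",proj(w,[.5653,-.2352,.025]),"on plate",proj(w,[.5653,-.2352,.02]))
E
```

```text
ring before [ 0.5669 -0.2345  0.02  ]
{'t': np.float64(29.0417), 'tcp_pos': array([ 0.4556, -0.2323,  0.005 ]), 'tcp_rot': array([ 3.1413, -0.005 , -0.0344]), 'opening': np.float64(0.1697), 'gripper_force': np.float64(50.228), 'wrist_force': array([3.8912, 2.5898, 5.1035])}
{'t': np.float64(29.3917), 'tcp_pos': array([ 0.452 , -0.2328,  0.0035]), 'tcp_rot': array([-3.1416e+00,  1.6000e-03, -3.5700e-02]), 'opening': np.float64(0.4477), 'gripper_force': np.float64(0.0), 'wrist_force': array([ 0.1881, -0.0037,  0.3506])}
{'t': np.float64(30.825), 'tcp_pos': array([ 0.4857, -0.149 ,  0.1291]), 'tcp_rot': array([-3.1413e+00,  1.8000e-03, -3.2600e-02]), 'opening': np.float64(0.4536), 'gripper_force': np.float64(0.0), 'wrist_force': array([-0.1752,  0.4254, -0.5919])}
expected needle px [[434.17695638 119.58819578]] on plate [[432.03976162 119.66446578]]
```

View pics/w8b.png

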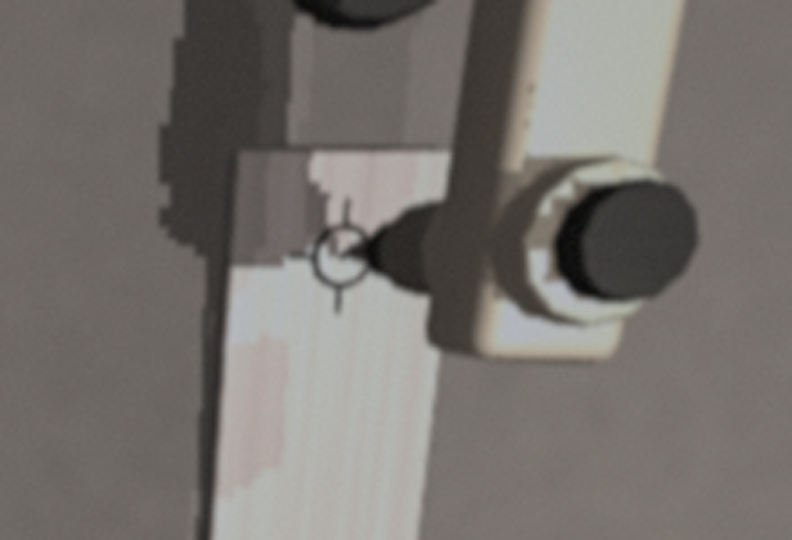

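The picture shows the needle point at crop (346,253) and the ring centre at (342,256). Allowing ~8 px of parallax for the 5 mm gap, the point stands about 1 mm from the centre, inside the 5 mm radius. The gripper is clear, so I'm handing in.

```bash
python3 -c "
from plant import robot
print(robot.close_job(), robot.sense()['t'])"
```

```text
the job is handed in; nothing more can be done
the job is handed in; nothing more can be done
```

The job is handed in: the chipped plate lies flat in the tray, and the whole plate was slid along the base until the needle's point stood about 1 mm from the ring's centre; the first grasp missed and I repeated it, finishing at about 31 s of the 51 s allowed.

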